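Release the ratchet and open the bench clamp

ROBOT

A 6-joint arm with a two-finger parallel gripper is mounted at the origin on the work surface. World frame = base frame: x ahead of the robot, y to its left, z up, the work surface at z = 0. Lengths are in m, angles in rad, forces in N, time in s.
With the tool pointing down it reaches from about 0.35 to 0.875 m from the base axis. Payload 4.2 kg.
Tool frame: the origin (TCP) lies on the centre line of the jaws, within the pads' length; the fingertips stand 8 mm ahead of it and the grasp point (between the pads) lies 11 mm behind it; z points along the fingers, y is the line along which they close (so a half turn about z gives the same grasp; the last joint's range is limited). The gripper opens to 85 mm and grips with 20 to 120 N. Pads are 22 mm wide; open, the fingers measure 114 mm over their backs; the gripper's body (76 mm by 85 mm) begins 54 mm behind the grasp point. The pads swing forward as they close: fully open they stand 13 mm farther back than shut.
Start: joints at [1.419, 0.385, 0.008, 0, -1.194, -0.259], TCP at [0.25, 0.573, 0.239] pointing down, gripper open.
Joint ranges: [-3.14, 3.14], [-1.21, 2.06], [-1.07, 1.41], [-3.16, 2.05], [-2.99, -0.16], [-3.1, 3.1]. Speed limits (rad/s): [2.79, 2.79, 3.14, 3.14, 3.14, 3.14].

INTERFACE

Orientations are given as a rotation vector (axis times angle).
In Python, from station import ctrl gives the robot as it stands.
- The arm moves only by the tool servo_tool, never from a script. Its argument "motion" is text: rows parted by semicolons, each of 7 numbers parted by spaces: the shift along the tool's x, y, z scaled (see below), then the turn, a rotation vector about the tool's x, y, z scaled (see below), then the closure in counts, from 0 (fully open) to 255 (shut). A call has 1 to 10 rows; each row shifts and turns the commanded pose from where the row before left it, along the tool's axes as they then stand; what a row does not reach is not made up. The controller multiplies each number of a shift by 40 mm and each number of a turn by 6 degrees. A row lasts 1/8 s, in which the tool goes at most 62.5 mm and 10.7 degrees, less where a joint would pass 70% of its speed; a pose out of reach is approached as far as the arm can. A call with a number of a shift or a turn outside -1 to 1 is refused whole. A call with a gripper value outside its range is refused whole. The fingers move at their own pace and stop on an object; "grip_force" is the grip in N (left out, the last holds). Time passes only in rows, so rows that do not move let the fingers close. It gives the time, the measured TCP pose, the force, the opening and the grip force at its end, in the units of the state.
- ctrl.get_obs(): the state, without advancing time (a new reading comes with each control period).
- ctrl.camera(name): name is "scene" or "side" or "wrist"; returns a dict with "image" (420x560x3 uint8, red, green, blue), "depth" (420x560 float32, m along the optical axis (not along the pixel's ray), 0 where there is no reading), "vertical_fov" (degrees; the focal length in pixels is half the picture's height over the tangent of half this angle, whatever the lens; pixels are square), "cx", "cy" (the principal point, pixels), "pose" (4x4, takes a point from camera to world coordinates); the wrist camera has in their place "tool_from_camera" (4x4, takes a point from camera to tool coordinates, whose origin is the TCP and whose axes are the flange's). Camera axes: x right, y down, z forward; pixel columns grow to the right and rows downward; lengths in m; the calibration is good to about 2 mm. A picture is of the moment at which its call begins: read the wrist's pose just before it.
- ctrl.job_done(): hands the job in; it is judged then, once.
The state is a dict: "time_s": time; "joint_pos": joint angles; "qvel": joint speeds; "joint_efforts": joint torques, N m; "position": TCP position; "tool_rot": TCP orientation; "force": force on the tool from outside, world axes, zero at the start; "wrist_torque": the same for the moment, N m; "opening": finger opening in m; "gripper_force": force on a finger pad.
Only numpy, scipy, OpenCV 4.12 (cv2) and the standard library are available. Lean on these libraries where they do the work, as an engineer would, in place of code of your own. Each camera call takes 0.05 s, during which the arm holds its last target. There are 200 camera calls.

TASK

Open the bench clamp: press the red release button on the sliding jaw right down until the catch lets go, then push the sliding jaw back along its bed, away from the steel block, until it is fully home against the end stop. Leave the steel block lying where it is in the clamp and do not disturb anything else on the bench.

Things in the scene. Friction and masses are not known exactly. Their poses are not given: they have to be found in the camera images.
- clamp: Clamp fixed to the bench; place and turn vary. Wooden bed 285 (x) x 100 x 24 mm high, steel rack in a slot. Origin: centre of its underside. At -x the low blue fixed jaw: 56 mm above the bench, inner face at x = -117.5 mm. At +x the dark end stop: 54 mm high, inner face at x = +117.5 mm. The tall blue sliding jaw between them opens to +x.
- jaw (a joint): Travel of the sliding jaw along the clamp's +x, m: front face at clamp x = -62.5 mm + this. Starts at 0 to 0.03; 0.130 is fully open, its back on the end stop. While the release is up the catch holds it (a few mm of play); released, it slides with 4 to 5 N of friction and stays where left.
- jaw_face (a point): Point on the brass front face of the sliding jaw, which looks to the clamp's -x; on its middle line, 84 mm above the bench. The jaw is a solid blue block 50 mm (x) x 90 mm (y), its flat top 100 mm above the bench. The point moves with the jaw; axes as the clamp's. Push here towards clamp +x.
- release (a joint): How far the red release button is pressed, in m: 0 is up (jaw locked), 0.008 is fully down; the catch is clear of the rack beyond 0.0065. It takes about 3 N to press and stays down by itself when let go.
- release_top (a point): Centre of the top of the red round release button (36 mm across) in the middle of the sliding jaw's top; 116 mm above the bench when up, 108 mm when fully down. It moves with the jaw. Pressed straight down.
- block: Steel doming block with round hollows in its top, 46 x 60 x 32 mm, 0.6 kg, loose, lying on the clamp's bed (its underside 24 mm, its top 56 mm above the bench) next to the fixed jaw, a few mm or more clear of the sliding jaw. Origin: centre of its underside. To be left where it is.
- jar: Bystander: amber glass jar with brass cap, 48 mm across, 60 mm tall, standing beside the clamp on its +y side. Origin: centre of its underside.
- pliers: Bystander: red-handled pliers, 125 mm long, lying flat beside the clamp on its -y side, 14 mm high. Origin: underside, near the middle.
- hammer: Bystander: hammer 220 mm long lying on the bench beyond the clamp, seen from the robot.
- cup: Bystander: blue ceramic cup, 68 mm across, 80 mm tall, at the side of the bench. Origin: centre of its underside.
- bottle: Bystander: white plastic bottle, 64 mm across, 160 mm tall, at the side of the bench. Origin: centre of its underside.
- tray: Bystander: low wooden tray with brass rings, 110 x 80 x 22 mm, at the side of the bench. Origin: centre of its underside.
Mind the look-alikes: they are no part of the job. What is meant by the block is not blue or turquoise, and is the larger of those in its own colour.

How it is judged:
By the outcome, as a careful person would: the job done as asked, in the order asked, and still so for the second after the job is handed in, with the robot touching nothing.
It also fails if it takes over 42 s, if anything falls off the work surface, if the arm or the gripper's body presses on something with over 40 N, if the wrist force passes 120 N, or if a joint passes its speed limit or range.

## Working session

There is one attempt and no reset: what is moved stays moved. The work goes in short steps, Python scripts to look and compute and a tool call to move; the robot and the scene stay as the last step left them, time stands still between calls to the robot, and variables do not carry over. Pictures are saved under pics/ and viewed, at most 10 in all, crops included, and the job is handed in when it is done.

Besides the shell and the picture viewer there is one more tool, called after ">>>" as a command line: name --argument value ..., lists and objects as JSON in quotes. servo_tool: Moves the arm, as the interface text tells. Shifts and turns lie within -1 to 1; 1 stands for 40 mm of shift or 6 degrees of turn. Its arguments: {"type":"object","properties":{"motion":{"type":"string"},"grip_force":{"type":"number"}},"required":["motion"]}

```bash
mkdir -p pics
cat > h.py <<'E'
import numpy as np, cv2
from scipy.spatial.transform import Rotation as R
from station import ctrl
def cam(n):
    o=ctrl.get_obs(); c=ctrl.camera(n)
    if 'pose' in c: T=np.array(c['pose'])
    else:
        W=np.eye(4); W[:3,:3]=R.from_rotvec(o['tool_rot']).as_matrix(); W[:3,3]=o['position']; T=W@np.array(c['tool_from_camera'])
    d=c['depth']; h,w=d.shape; f=h/2/np.tan(np.radians(c['vertical_fov'])/2)
    v,u=np.mgrid[:h,:w]
    P=np.stack([(u-c['cx'])/f*d,(v-c['cy'])/f*d,d],-1)@T[:3,:3].T+T[:3,3]
    P[d==0]=np.nan
    return c['image'],P
def save(n,im): cv2.imwrite(f'pics/{n}.png',im[...,::-1])
E
python3 - <<'E'
from h import *
o=ctrl.get_obs(); print(o)
for n in ['scene','side']:
    im,P=cam(n); save(n+'0',im); np.savez(n+'0',im=im,P=P)
    hsv=cv2.cvtColor(im,cv2.COLOR_RGB2HSV).astype(int)
    red=((hsv[...,0]<8)|(hsv[...,0]>172))&(hsv[...,1]>140)&(hsv[...,2]>70)
    m=red&(P[...,2]>.1)&(P[...,2]<.125)
    q=P[m]; print(n,m.sum(),np.nanmedian(q,0), np.argwhere(m).mean(0)[::-1])
    b=(hsv[...,0]>95)&(hsv[...,0]<130)&(hsv[...,1]>80)&(abs(P[...,2]-.1)<.005)
    print(b.sum(),np.nanmean(P[b],0), cv2.minAreaRect(P[b][:,:2].astype(np.float32)*1000) if b.sum() else 0)
E
```

```text
{'time_s': 0.0, 'joint_pos': array([ 1.41860450e+00,  3.85559034e-01,  6.61546759e-03, -4.91077751e-04,
       -1.19396374e+00, -2.58604809e-01]), 'qvel': array([-0.00025322,  0.00048423, -0.00160154, -0.00012827, -0.0010504 ,
        0.0008682 ]), 'joint_efforts': array([-1.70599462e-03, -3.92288268e+01,  1.88406676e+01,  4.18607891e+00,
       -4.58289942e-03, -3.75260100e-06]), 'position': array([0.24934321, 0.57249697, 0.23821717]), 'tool_rot': array([ 3.07341031e+00, -6.40593733e-01, -5.39233549e-04]), 'force': array([0.19396224, 0.1943422 , 0.00326975]), 'wrist_torque': array([-0.00497175, -0.00862018,  0.00484575]), 'gripper_force': 0.0, 'opening': 0.08556759713588649}
scene 114 [ 0.57101342 -0.01302517  0.11501564] [262.94736842 207.60526316]
166 [ 0.58716389 -0.01676389  0.10012096] ((567.99169921875, -11.56351089477539), (46.58787536621094, 86.94989013671875), 74.96720886230469)
side 139 [ 0.56234421 -0.01678428  0.11558572] [273.35971223 209.56115108]
327 [ 0.56192324 -0.01752474  0.10021319] ((562.0849609375, -14.334728240966797), (49.0239143371582, 85.889892578125), 75.81549835205078)
```

Run:
```python
from h import *
a=np.load('scene0.npz')['im'];b=np.load('side0.npz')['im']
save('both',cv2.resize(np.vstack([a[100:380],b[100:380]]),None,fx=1.07,fy=1.07))
```

```text
(no output)
```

View pics/both.png

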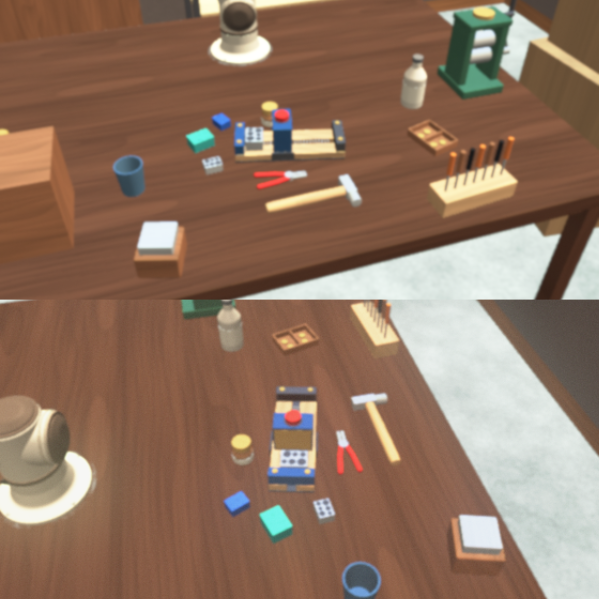

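The red button is at (283,115) in the upper view and (293,418) in the lower. The end stop is to the right in the upper view, so clamp +x is roughly world +y. The block is the grey one on the bed. Next I'll get the clamp's yaw.

Run:
```python
from h import *
for n in ['scene0','side0']:
    D=np.load(n+'.npz'); P=D['P']; near=np.hypot(P[...,0]-.565,P[...,1]+.015)<.25
    for lo,hi in [(.019,.029),(.045,.062)]:
        m=(near&(P[...,2]>lo)&(P[...,2]<hi)).astype(np.uint8)
        k,l,s,c=cv2.connectedComponentsWithStats(m)
        for i in range(1,k):
            if s[i,4]>60:
                q=P[l==i]; print(n,lo,s[i,4],c[i].round(),np.mean(q,0).round(4),cv2.minAreaRect((q[:,:2]*1000).astype(np.float32)))
```

```text
scene0 0.019 117 [207. 211.] [ 0.4164 -0.1452  0.0241] ((413.764892578125, -146.11354064941406), (50.0732307434082, 35.791358947753906), 21.521108627319336)
scene0 0.019 1204 [279. 234.] [0.5853 0.0273 0.0242] ((571.1591796875, 7.108245849609375), (282.0096435546875, 112.31259155273438), 76.1138687133789)
scene0 0.019 69 [189. 233.] [ 0.5044 -0.2142  0.0242] ((504.26458740234375, -216.81822204589844), (68.49896240234375, 34.099830627441406), 78.6336441040039)
scene0 0.019 144 [198. 251.] [ 0.5919 -0.202   0.0234] ((591.5943603515625, -201.55252075195312), (42.23373794555664, 43.458946228027344), 4.395821571350098)
scene0 0.019 618 [294. 281.] [0.7766 0.0083 0.0242] ((778.5020751953125, 2.2615737915039062), (56.30165100097656, 222.80972290039062), 9.851299285888672)
scene0 0.045 107 [251. 200.] [ 0.4473 -0.0152  0.0574] ((445.5746765136719, -12.464584350585938), (41.567718505859375, 41.72915267944336), 87.55955505371094)
scene0 0.045 233 [317. 224.] [0.6056 0.1316 0.0537] ((599.758544921875, 133.67628479003906), (26.60314178466797, 102.95922088623047), 75.96646118164062)
scene0 0.045 
[... 1295 characters left out ...]
312, -204.1232452392578), (33.90198516845703, 46.602500915527344), 2.9721508026123047)
side0 0.045 327 [277. 186.] [0.5995 0.1276 0.0529] ((598.9492797851562, 130.06320190429688), (31.02899932861328, 98.2865219116211), 76.89234161376953)
side0 0.045 227 [226. 235.] [ 0.444  -0.0187  0.0577] ((442.82672119140625, -14.926259994506836), (44.12196350097656, 43.54880905151367), 38.3537483215332)
side0 0.045 172 [274. 233.] [ 0.5583 -0.0367  0.0536] ((558.3741455078125, -37.11601257324219), (8.823612213134766, 87.62831115722656), 75.45278930664062)
side0 0.045 887 [273. 256.] [ 0.5435 -0.1061  0.0551] ((543.31591796875, -96.9272232055664), (78.18169403076172, 99.69223022460938), 77.00619506835938)
```

>>> servo_tool --motion "0.5 0.4 0 0 0 0 255;1 0.8 0 0 0 0 255;1 0.8 0 0 0 0 255;1 0.8 0 0 0 0 255;1 0.8 0 0 0 0 255;1 0.8 0 0 0 0 255;1 0.8 0 0 0 0 255;1 0.8 0 0 0 0 255;0.5 0.4 0 0 0 0 255;0 0 0 0 0 0 255" --grip_force 60

```text
time_s: 1.35
position: [0.4409, 0.209, 0.239]
tool_rot: [3.074, -0.646, -0.001]
force: [0.5, -0.0, 0.0]
opening: -0.0
gripper_force: 0.0
```

```bash
cat >> h.py <<'E'
def to_tool(target,yaw=None):
    "shift (units of 40mm, current tool axes) to world target; turn about tool z (6deg units) to bring tool y to yaw-180"
    o=ctrl.get_obs(); M=R.from_rotvec(o['tool_rot']).as_matrix()
    print('t',round(o['time_s'],2),'pos',o['position'].round(4),'F',o['force'].round(1),'open',o['opening'])
    print('shift',(M.T@(np.array(target)-o['position'])/.04).round(3))
    a=np.degrees(np.arctan2(M[1,1],M[0,1])); print('tool y at',a,'tilt z',M[:,2].round(4))
    return M
E
python3 -c "
from h import *
to_tool([.565,-.015,.239])"
```

```text
t 1.35 pos [0.4409 0.209  0.239 ] F [ 0.5 -0.   0. ] open -1.9326648899582875e-06
shift [ 5.092e+00  3.879e+00 -1.000e-03]
tool y at -113.71931630438655 tilt z [-8.e-04 -4.e-04 -1.e+00]
```

>>> servo_tool --motion "0.6 0.45 0 0 0 0 255;0.9 0.7 0 0 0 0 255;0.9 0.7 0 0 0 0 255;0.9 0.7 0 0 0 0 255;0.9 0.7 0 0 0 0 255;0.6 0.45 0 0 0 0 255;0.29 0.18 0 0 0 0 255;0 0 0 0 0 -0.85 255;0 0 0 0 0 -0.8 255;0 0 0 0 0 0 255"

```text
time_s: 2.6
position: [0.5653, -0.0121, 0.2392]
tool_rot: [-3.119, 0.372, 0.001]
force: [0.7, -0.5, 0.0]
opening: 0.0003
gripper_force: 0.0
```

Run:
```python
from h import *
im,P=cam('wrist'); save('w1',im); np.savez('w1',im=im,P=P)
hsv=cv2.cvtColor(im,cv2.COLOR_RGB2HSV).astype(int)
red=((hsv[...,0]<8)|(hsv[...,0]>172))&(hsv[...,1]>140)&(hsv[...,2]>70)
m=red&(P[...,2]>.108)&(P[...,2]<.122); q=P[m]
print(m.sum(),cv2.minEnclosingCircle((q[:,:2]*1000).astype(np.float32)),np.median(q[:,2]))
b=(abs(P[...,2]-.1)<.005)&~red&(np.hypot(P[...,0]-.565,P[...,1]+.015)<.07); q=P[b]
print(b.sum(),cv2.minAreaRect((q[:,:2]*1000).astype(np.float32)))
to_tool([.565,-.015,.239])
```

```text
1495 ((566.073974609375, -11.013193130493164), 17.976970672607422) 0.11522765989256872
4408 ((566.1466064453125, -11.269760131835938), (50.21885299682617, 89.34994506835938), 76.18767547607422)
t 2.65 pos [ 0.5653 -0.0121  0.2392] F [-0.4 -0.2  0.1] open 1.386689192881852e-05
shift [0.011 0.071 0.005]
tool y at -103.64749512353696 tilt z [-3.e-04  1.e-04 -1.e+00]
```

View pics/w1.png

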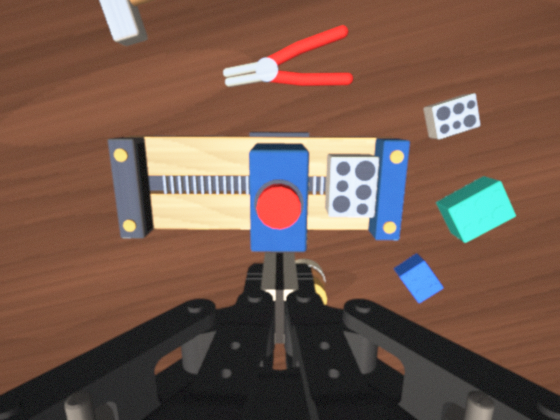

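The wrist view shows the button at pixel (278,207), the end stop at (128,188), and the block at (352,186) beside the fixed jaw. The button, 18.0 mm in radius, is under the tool within 2 mm. The jaw top measures 50 x 89 mm at a yaw of 76.2°, which matches the task. Descending to press now.

>>> servo_tool --motion "0 0 0.5 0 0 0 255;0 0 0.8 0 0 0 255;0 0 0.8 0 0 0 255;0 0 0.5 0 0 0 255;0 0 0.15 0 0 0 255;0 0 0.1 0 0 0 255;0 0 0.05 0 0 0 255;0 0 0.05 0 0 0 255;0 0 0.05 0 0 0 255;0 0 0 0 0 0 255"

```text
time_s: 3.9
position: [0.5659, -0.0129, 0.12]
tool_rot: [-3.119, 0.373, -0.003]
force: [-0.6, 0.8, 4.8]
opening: 0.0002
gripper_force: 2.0
```

>>> servo_tool --motion "0 0 0.05 0 0 0 255;0 0 0.05 0 0 0 255;0 0 0.03 0 0 0 255;0 0 0 0 0 0 255"

```text
time_s: 4.4
position: [0.5661, -0.0129, 0.1152]
tool_rot: [-3.119, 0.372, -0.003]
force: [-1.9, 2.7, 8.8]
opening: 0.0001
gripper_force: 4.4
```

>>> servo_tool --motion "0 0 0.04 0 0 0 255;0 0 0 0 0 0 255"

```text
time_s: 4.65
position: [0.5662, -0.013, 0.1146]
tool_rot: [3.12, -0.371, 0.004]
force: [-4.1, 0.8, 13.3]
opening: 0.0003
gripper_force: 6.7
```

>>> servo_tool --motion "0 0 -0.3 0 0 0 255;0 0 -0.5 0 0 0 255;0 0.4 -0.5 0 0 0 255;0 0.6 0 0 0 0 255;0 0.35 0 0 0 0 255;0 0 0 0 0 0 255"

```text
time_s: 5.4
position: [0.552, -0.0664, 0.1638]
tool_rot: [3.119, -0.376, -0.003]
force: [-0.5, 0.9, -0.7]
opening: -0.0002
gripper_force: 0.0
```

Run:
```python
from h import *
im,P=cam('wrist'); save('w2',im)
hsv=cv2.cvtColor(im,cv2.COLOR_RGB2HSV).astype(int)
red=((hsv[...,0]<8)|(hsv[...,0]>172))&(hsv[...,1]>140)&(hsv[...,2]>70)
m=red&(P[...,2]>.103)&(P[...,2]<.122); q=P[m]
print(m.sum(),cv2.minEnclosingCircle((q[:,:2]*1000).astype(np.float32)),np.median(q[:,2]))
d=np.array([np.cos(np.radians(76.19)),np.sin(np.radians(76.19)),0])
to_tool(np.array([.5661,-.0111,.084])-.054*d)
```

```text
2521 ((566.0556640625, -10.989850997924805), 18.027231216430664) 0.1069298142560649
t 5.45 pos [ 0.5524 -0.0658  0.1639] F [-0.2  0.3 -0.1] open 3.123158864194685e-05
shift [ 0.009 -0.062  1.998]
tool y at -103.6899885705673 tilt z [-1.1e-03 -1.0e-04 -1.0e+00]
```

View pics/w2.png

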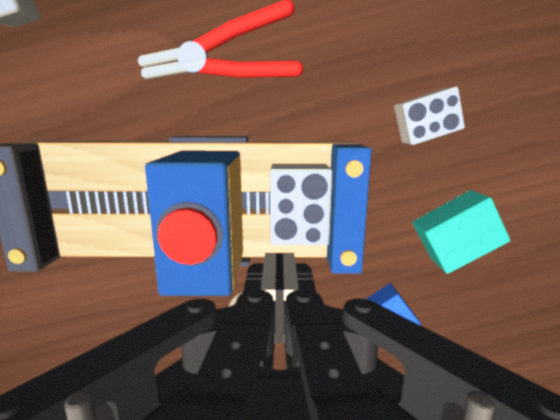

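The button is down, with its top measured at 107 mm (pixel 188,236), and the fingers are in front of the jaw. Next I lower them above the block's top level and push.

>>> servo_tool --motion "0 0 0.5 0 0 0 255;0 0 0.7 0 0 0 255;0 0 0.5 0 0 0 255;0 0 0.3 0 0 0 255;0 0 0 0 0 0 255;0 -0.2 0 0 0 0 255;0 -0.15 0 0 0 0 255;0 -0.1 0 0 0 0 255;0 -0.1 0 0 0 0 255;0 0 0 0 0 0 255" --grip_force 100

```text
time_s: 6.7
position: [0.5582, -0.0441, 0.0849]
tool_rot: [-3.119, 0.373, -0.002]
force: [0.0, -2.2, 1.6]
opening: 0.0001
gripper_force: 1.0
```

>>> servo_tool --motion "0 -0.15 0 0 0 0 255;0 -0.2 0 0 0 0 255;0 -0.25 0 0 0 0 255;0 -0.25 0 0 0 0 255;0 -0.25 0 0 0 0 255;0 -0.25 0 0 0 0 255;0 -0.25 0 0 0 0 255;0 -0.2 0 0 0 0 255;0 -0.1 0 0 0 0 255;0 0 0 0 0 0 255"

```text
time_s: 7.95
position: [0.5756, 0.0301, 0.0843]
tool_rot: [-3.119, 0.373, 0.0]
force: [0.6, -0.1, -0.7]
opening: 0.0
gripper_force: 0.1
```

```bash
cat > m.py <<'E'
from h import *
im,P=cam('side')
hsv=cv2.cvtColor(im,cv2.COLOR_RGB2HSV).astype(int)
d=np.array([np.cos(np.radians(76.19)),np.sin(np.radians(76.19)),0])
im,P=cam('wrist'); save('w%d'%(ctrl.get_obs()['time_s']*100),im)
hsv=cv2.cvtColor(im,cv2.COLOR_RGB2HSV).astype(int)
red=((hsv[...,0]<8)|(hsv[...,0]>172))&(hsv[...,1]>140)&(hsv[...,2]>70)
m=red&(P[...,2]>.1)&(P[...,2]<.122); q=P[m]
c,r=cv2.minEnclosingCircle((q[:,:2]*1000).astype(np.float32))
print(m.sum(),c,r,np.median(q[:,2]),'moved',(np.array(c)/1000-[.5661,-.011])@d[:2])
to_tool(np.array([.5661,-.0111,.0849])+.08*d)
E
sed -i '2,3d' m.py; python3 m.py
```

```text
3463 (585.46142578125, 68.15229034423828) 21.79973793029785 0.10686715071839688 moved 0.08148583548028819
t 8.0 pos [0.5753 0.0301 0.0841] F [-0.1  0.7 -0.3] open -0.0001980477145945287
shift [ 0.026 -0.945 -0.02 ]
tool y at -103.66619374497677 tilt z [-9.e-04  9.e-04 -1.e+00]
```

>>> servo_tool --motion "0 -0.15 0 0 0 0 255;0 -0.15 0 0 0 0 255;0 -0.15 0 0 0 0 255;0 -0.1 0 0 0 0 255;0 -0.05 0 0 0 0 255;0 -0.05 0 0 0 0 255;0 0 0 0 0 0 255"

```text
time_s: 8.88
position: [0.5814, 0.0552, 0.0841]
tool_rot: [-3.119, 0.373, 0.002]
force: [-2.0, -2.3, -1.5]
opening: -0.0
gripper_force: 1.4
```

>>> servo_tool --motion "0 -0.06 0 0 0 0 255;0 -0.06 0 0 0 0 255;0 -0.06 0 0 0 0 255;0 0 0 0 0 0 255"

```text
time_s: 9.38
position: [0.5825, 0.0599, 0.0842]
tool_rot: [3.116, -0.373, -0.005]
force: [-0.8, -10.9, -2.2]
opening: -0.0003
gripper_force: 5.2
```

>>> servo_tool --motion "0 -0.06 0 0 0 0 255;0 -0.06 0 0 0 0 255;0 0 0 0 0 0 255"

```text
time_s: 9.75
position: [0.5824, 0.0603, 0.0842]
tool_rot: [3.109, -0.374, -0.01]
force: [0.1, -24.4, -0.2]
opening: -0.0002
gripper_force: 12.0
```

The jaw is hard on its stop: the force rose to 24 N with no further travel. I'll back off, lift and check.

>>> servo_tool --motion "0 0.2 0 0 0 0 255;0 0.3 0 0 0 0 255;0 0.2 -0.4 0 0 0 255;0 0 -0.8 0 0 0 255;0 0 -0.8 0 0 0 255;0 0 -0.8 0 0 0 255;0 0 -0.5 0 0 0 255;0 0 0 0 0 0 255"

```text
time_s: 10.75
position: [0.5795, 0.0401, 0.2199]
tool_rot: [-3.117, 0.371, -0.01]
force: [0.2, 0.6, 0.3]
opening: 0.0004
gripper_force: 0.0
```

```bash
python3 m.py; ls pics
```

```text
1612 (592.0581665039062, 98.56694793701172) 19.14061737060547 0.10694512354768913 moved 0.1125959468725221
t 10.8 pos [0.5785 0.0399 0.218 ] F [-0.7 -0.5 -0.2] open 0.00013161989764766974
shift [-0.004 -0.679  3.328]
tool y at -103.60892959802815 tilt z [ 0.0032  0.0015 -1.    ]
both.png
scene0.png
side0.png
w1.png
w1080.png
w2.png
w800.png
```

View pics/w1080.png

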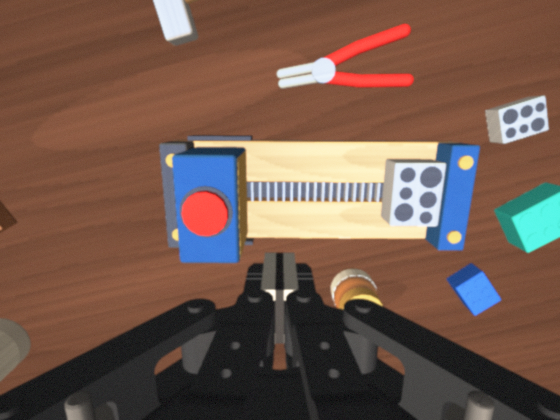

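The jaw, with the button at (205,214), sits against the end stop at (172,195) with the release still down. The block at (415,193) is undisturbed, and the jar and pliers are in place.

```bash
python3 -c "
from station import ctrl
print(ctrl.job_done())"
```

```text
the job is handed in; nothing more can be done
None
```

The release button is pressed fully down and the sliding jaw is home against its end stop; the block, jar and pliers look undisturbed in the last wrist picture, the other items were not re-checked, and I handed the job in at about 10.8 s.

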